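# Bring the burner's air back up

## Task

Turn the bench burner's air back up after the break: push the shut-off lever round until it lies in line with the pipe, then push the hand wheel of the regulating valve anticlockwise (seen from above) by its upright handle through exactly one full turn, so that the handle comes back to where it stood. Only push, with a fingertip or the outside of the fingers, without gripping or forcing either one; leave the tools and jars on the bench where they are, and finish clear of everything.

Things in the scene. Friction and masses are not known exactly. Their poses are not given: they have to be found in the camera images.
- air_train: Burner air line bolted to the bench: level steel pipe, 34 mm thick, along the body's y, axis 65 mm up; brass ball valve (shut-off) at y -130 mm, grey iron valve with hand wheel at y +130; elbow into the bench at y -275, burner tube at y 290 to 420, to 200 mm high. Origin on the bench under the pipe, midway between the valves; z up; -x roughly to the robot (yaw within 0.2). Fixed.
- lever_axis (a point): Fixed point on the upright axis on which the shut-off lever turns, at the height of the lever's middle, 108 mm above the bench. Axes as the air line's.
- lever_grip (a point): Middle of the shut-off lever's black grip, 77 mm from the lever's axis. The grip is a level bar 66 mm long, 21 mm wide, 13 mm high, 102 to 115 mm above the bench; its free end is 110 mm from the axis. The point's +x points along the lever towards its axis, z up.
- lever (a joint): Shut-off lever angle (rad), grows anticlockwise seen from above: 0 = shut, lever square to the pipe, pointing to -x of the air line (to the robot); pi/2 = open, lever over the pipe and in line with it, pointing to -y of the air line (away from the hand wheel), stop at 1.66. Starts at 0 to 0.25. Stiff: needs about 4 N at the grip, stays where left.
- wheel_axis (a point): Fixed point on the hand wheel's upright axis at mid height of its rim, 185 mm above the bench. The wheel lies level: dark steel, 150 mm across, round rim 18 mm thick (top 194 mm above the bench), three spokes, hub 40 mm across whose nut and stem end reach 210 mm above the bench. Axes as the air line's.
- wheel_handle (a point): Middle of the hand wheel's upright handle, a black barrel 22 mm thick standing at the end of one spoke, 62 mm from the wheel's axis; its middle is 221 mm above the bench, its top 244 mm, its foot on the rim. It turns with the wheel and does not spin on its own.
- wheel (a joint): Turn of the hand wheel (rad), counted over several turns; grows anticlockwise seen from above, which opens the valve; 0 = shut, stop at 14.5. The handle's direction from the wheel's axis is this angle, measured anticlockwise from +x of the air line. Starts at 0.2 to 5.5. Stiff: needs about 6 N at the handle, stops when no longer pushed and stays there.
- colour_jar: Bystander: amber glass jar with black lid, 62 mm across, 78 mm high, in front of the pipe between the two valves. Origin under its centre.
- tumbler: Bystander: green glass tumbler, 68 mm across, 90 mm high, behind the pipe. Origin under its centre.
- optic_mould: Bystander: ribbed brass cup mould, 80 mm across, 70 mm high, in front of the hand wheel. Origin under its centre.
- tin: Bystander: steel tin, 74 mm across, 100 mm high, behind the hand wheel. Origin under its centre.
- wood_block: Bystander: dark wooden shaping cup, 86 mm across and 55 mm high, with a 190 mm handle to its -x, on the right. Origin under the cup's centre.
- paddle: Bystander: flat wooden paddle, 290 mm long, lying on the bench at the right. Origin underneath it where the blade (to +x) meets the handle.
- jacks: Bystander: steel glassblower's jacks (large tweezers), 310 mm long, 60 mm wide, lying flat along their x axis in front on the left. Origin underneath, at the middle.

How it is judged:
On the way, in this order (a step that is already met when the one before it is completed fails the run):
1. the shut-off lever is in line with the pipe (within 12 degrees) (value of joint lever above 1.35 rad), for 0.2 s.
2. the hand wheel has been opened by one full turn (handle within 15 mm of where it stood) (distance of wheel_handle from where it was at the start of the episode below 0.015 m and value of joint wheel between 6.1 and 12.4 rad), for 0.2 s.
At the end, for the whole second after the job is handed in: The shut-off lever lies within 12 degrees of the pipe's line, the hand wheel has been turned anticlockwise by one turn net with its handle within 15 mm (about 14 degrees) of where it stood at the start, and is at rest; every loose thing is within 30 mm of where it stood (all of step 2 and value of joint lever above 1.35 rad and velocity of joint wheel between -0.05 and 0.05 rad/s and distance of each of colour_jar, tumbler, optic_mould, tin, wood_block, paddle, jacks from where it was at the start of the episode below 0.03 m); the robot touches nothing.
It fails at once if the hand wheel is gripped or forced (fingers press on it with more than 40 N in all) (contact force between the fingers and wheel above 40 N).
It fails at once if the shut-off lever is gripped or forced (fingers press on it with more than 60 N in all) (contact force between the fingers and lever above 60 N).
It fails at once if a tool or vessel on the bench is knocked or carried away (moved by more than 30 mm) (distance of any of colour_jar, tumbler, optic_mould, tin, wood_block, paddle, jacks from where it was at the start of the episode above 0.03 m).
It also fails if it takes over 67 s, if anything falls off the work surface, if the arm or the gripper's body presses on something with over 40 N, if the wrist force passes 120 N, or if a joint passes its speed limit or range.

## Robot

A 7-joint arm with a two-finger parallel gripper is mounted at the origin on the work surface. World frame = base frame: x ahead of the robot, y to its left, z up, the work surface at z = 0. Lengths are in m, angles in rad, forces in N, time in s.
With the tool pointing down it reaches from about 0.425 to 0.925 m from the base axis. Payload 6.8 kg.
Tool frame: the origin (TCP) lies at the very end of the fingers, on their centre line; the grasp point (between the pads) lies 19 mm behind it; z points along the fingers, y is the direction in which the jaws open and shut (so a half turn about z gives the same grasp; the last joint's range is limited). The gripper opens to 85 mm and grips with 20 to 120 N. Pads are 22 mm wide; open, the fingers measure 114 mm over their backs; the gripper's body (76 mm by 85 mm) begins 54 mm behind the grasp point. The pads swing forward as they close: fully open they stand 13 mm farther back than shut.
Start: joints at [-1.275, 0.477, 0.022, 1.555, -0.011, 1.109, -0.083], TCP at [0.265, 0.621, 0.231] pointing down, gripper open.
Joint ranges: [-2.96, 2.96], [-0.34, 2.1], [-1.41, 1.46], [0.24, 2.44], [-1.37, 4.51], [0.17, 1.92], [-2.96, 2.96]. Speed limits (rad/s): [2.39, 2.39, 3.14, 3.14, 3.14, 3.14, 3.14].

## Interface

Orientations are given as a rotation vector (axis times angle).
In Python, from bench import monitor, viewer, job gives the robot as it stands. The module is installed in compiled form; this text tells all that it offers.
- The arm moves only by the tool drive_tool, never from a script. Its argument "commands" is a list of rows, each an object with "linear": the shift along the tool's x, y, z in m, a list of three; "dr": the turn, a rotation vector about the tool's x, y, z in degrees, a list of three; "jaw": the closure, from 0 (fully open) to 1 (shut). A call has 1 to 8 rows; each row shifts and turns the pose as measured when the row begins, along the tool's axes as they then stand; what a row does not reach is not made up. A row lasts 1/8 s, in which the tool goes at most 62.5 mm and 10.7 degrees, less where a joint would pass 70% of its speed; a pose out of reach is approached as far as the arm can. A call is refused whole if a number of a shift passes 0.0625 or a number of a turn 10.7, either way. A call with a gripper value outside its range is refused whole. The fingers move at their own pace and stop on an object; "force" is the grip in N (left out, the last holds). Time passes only in rows, so rows that do not move let the fingers close. It gives the time, the measured TCP pose, the force and the opening at its end, in the units of the state.
- monitor.get_obs(): the state, without advancing time (a new reading comes with each control period).
- viewer.grab_frame(name): name is "side" or "top" or "wrist"; returns the picture (480x640x3 uint8, red, green, blue); there is no depth.
- viewer.calibration(name): a dict with "K" (3x3 intrinsics, pixels), "R" (3x3) and "t" (3): a world point X has camera coordinates R X + t. Camera axes: x right, y down, z forward; pixel columns grow to the right and rows downward; lengths in m; the calibration is good to about 2 mm. The wrist camera is an equidistant fisheye: a pixel r from the principal point sees the ray r / f radians off the axis. A picture is of the moment at which its call begins: read the wrist's pose just before it. calibration takes no time and is no camera call; for the wrist camera it gives the pose at the moment of the call.
- job.hand_in(): hands the job in, once; it reports no verdict.
The state is a dict: "clock": time; "joints": joint angles; "qvel": joint speeds; "tau": joint torques, N m; "tcp_pos": TCP position; "orientation": TCP orientation; "contact_force": force on the tool from outside, world axes, zero at the start; "moment": the same for the moment, N m; "grip_width": finger opening in m.
Only numpy, scipy, OpenCV 4.12 (cv2) and the standard library are available. Lean on these libraries where they do the work, as an engineer would, in place of code of your own. Each camera call takes 0.05 s, during which the arm holds its last target.

## Working session

There is one attempt and no reset: what is moved stays moved. The work goes in short steps, Python scripts to look and compute and a tool call to move; the robot and the scene stay as the last step left them, time stands still between calls to the robot, and variables do not carry over. Pictures are saved under pics/ and viewed, and the job is handed in when it is done.

Besides the shell and the picture viewer there is one more tool, called after "Request:" by a JSON object that holds its "name" and its "arguments", one argument or row to a line. drive_tool: Moves the arm, as the interface text tells. Its arguments: {"type":"object","properties":{"commands":{"type":"array"},"force":{"type":"number"}},"required":["commands"]}

```bash
mkdir -p pics; ls
python3 - <<'E'
from bench import monitor, viewer, job
import cv2, json, numpy as np
o=monitor.get_obs(); print(o)
for n in ["side","top","wrist"]:
    c=viewer.calibration(n); print(n,c)
    im=viewer.grab_frame(n); cv2.imwrite(f"pics/{n}0.png",im[:,:,::-1])
    np.savez(f"cal_{n}0.npz",**{k:np.array(v) for k,v in c.items() if k in('K','R','t')})
E
```

```text
pics
{'clock': 0.0, 'joints': array([-1.27512504,  0.47781506,  0.02235258,  1.55645954, -0.01148638,
        1.10930417, -0.0831137 ]), 'qvel': array([ 5.29459976e-04, -1.45061413e-04, -3.72963405e-04,  1.65501408e-03,
        8.62756392e-05, -9.38223599e-04, -6.35144004e-04]), 'tau': array([-2.95011150e-04, -5.96457517e+01,  1.60820983e+00, -2.81184840e+01,
        1.25366074e-02,  9.50599322e-03, -1.98860960e-05]), 'tcp_pos': array([0.26499031, 0.62015898, 0.23031253]), 'orientation': array([-6.29895160e-01, -3.07757405e+00,  2.89782816e-03]), 'contact_force': array([ 0.51534086, -0.46130826,  0.15066319]), 'moment': array([-0.06834225, -0.01205174,  0.00264904]), 'grip_width': 0.08553547203142323}
side {'K': array([[594.51120216,   0.        , 315.61778054],
       [  0.        , 594.51120216, 242.72841486],
       [  0.        ,   0.        ,   1.        ]]), 'R': array([[ 0.9186863 , -0.39455948, -0.01839285],
       [-0.27992845, -0.61751543, -0.73506106],
       [ 0.27866744,  0.68043921, -0.67775139]]), 't': array([-0.51964564,  0.18898111,  1.78304706])}
top {'K': array([[454.25228003,   0.        , 316.00896483],
       [  0.        , 454.25228003, 237.58307312],
       [  0.        ,   0.        ,   1.        ]]), 'R': array([[ 0.01038734, -0.99993409, -0.00489026],
       [-0.99930012, -0.01020475, -0.03598787],
       [ 0.0359356 ,  0.00526065, -0.99934026]]), 't': array([-0.08890003,  0.50763547,  1.43094544])}
wrist {'K': array([[371.64829954,   0.        , 318.51593671],
       [  0.        , 371.64829954, 238.34967656],
       [  0.        ,   0.        ,   1.        ]]), 'R': array([[ 0.39366514,  0.91924923, -0.00293431],
       [ 0.87280254, -0.37276884,  0.31505414],
       [ 0.28851945, -0.1265869 , -0.94906917]]), 't': array([-0.67359555, -0.04057548,  0.38139687])}
```

View pics/top0.png

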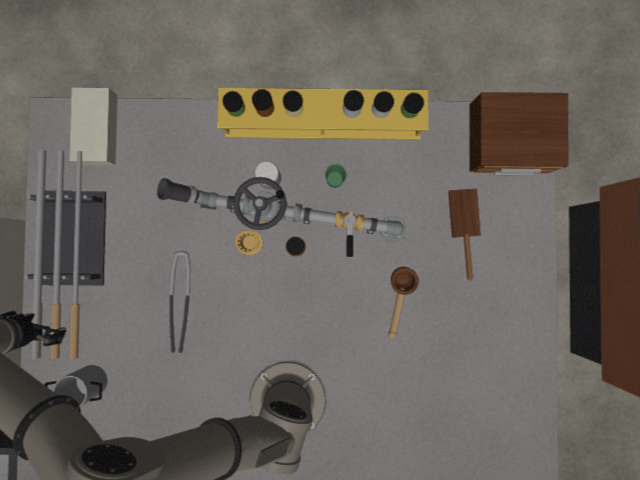

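View pics/side0.png

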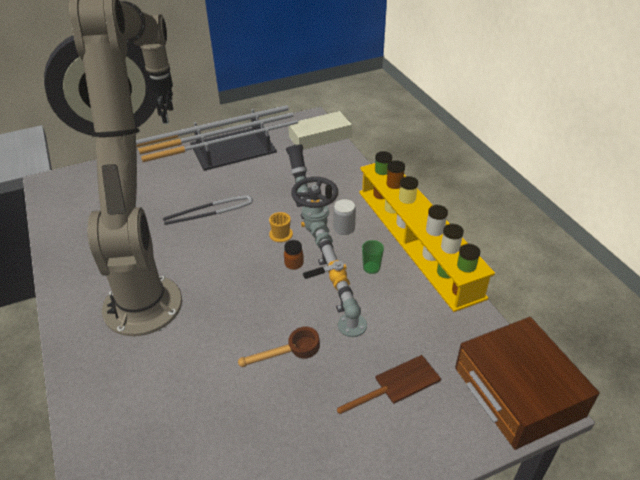

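View pics/wrist0.png

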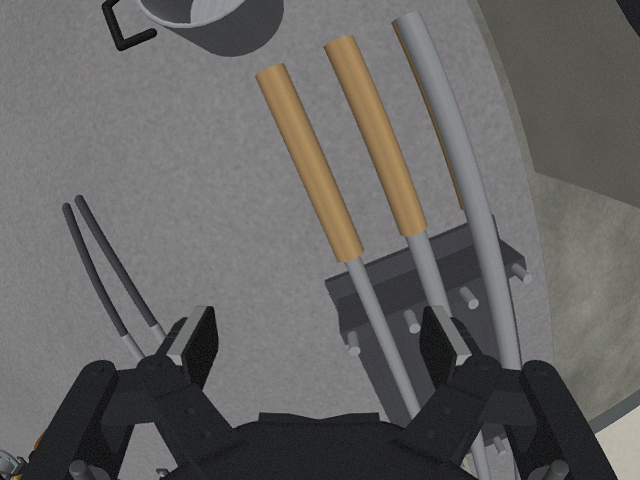

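The top view shows the wheel hub at about (260,203), the lever grip around (350,245), the jar at (296,246), the mould at (249,242), the tumbler at (336,175) and the tin at (267,174). I'll enlarge both views to read these more closely.

Run:
```python
import cv2
a=cv2.imread("pics/top0.png")[150:270,140:440]; cv2.imwrite("pics/top0c1.png",cv2.resize(a[:,60:200],None,fx=5.7,fy=5,interpolation=3)) if 0 else None
def crop(n,x0,y0,w,h,f,o):
    a=cv2.imread(n)[y0:y0+h,x0:x0+w]; cv2.imwrite(o,cv2.resize(a,None,fx=f,fy=f,interpolation=cv2.INTER_CUBIC))
crop("pics/top0.png",220,160,100,75,8,"pics/tw.png")
crop("pics/top0.png",310,195,100,75,8,"pics/tl.png")
crop("pics/side0.png",270,160,100,75,8,"pics/sw.png")
crop("pics/side0.png",280,240,100,75,8,"pics/sl.png")
```

```text
(no output)
```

View pics/tw.png

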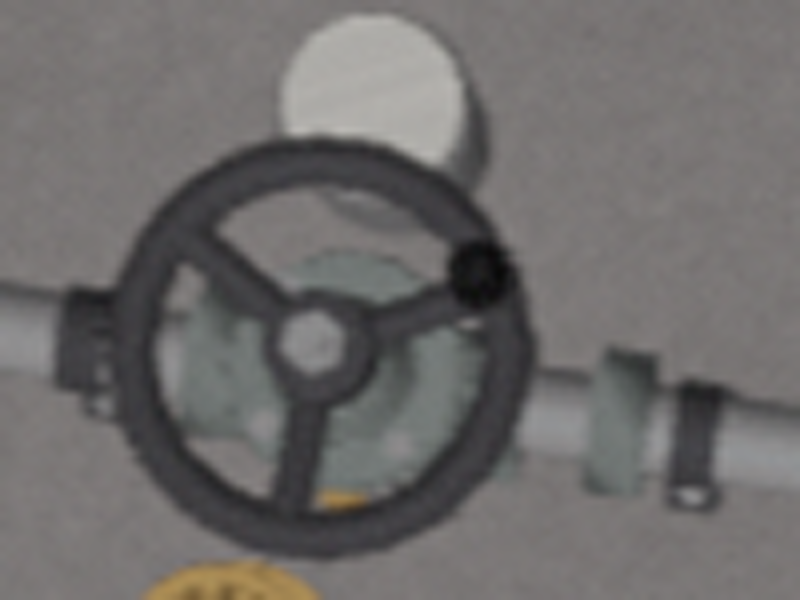

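View pics/tl.png

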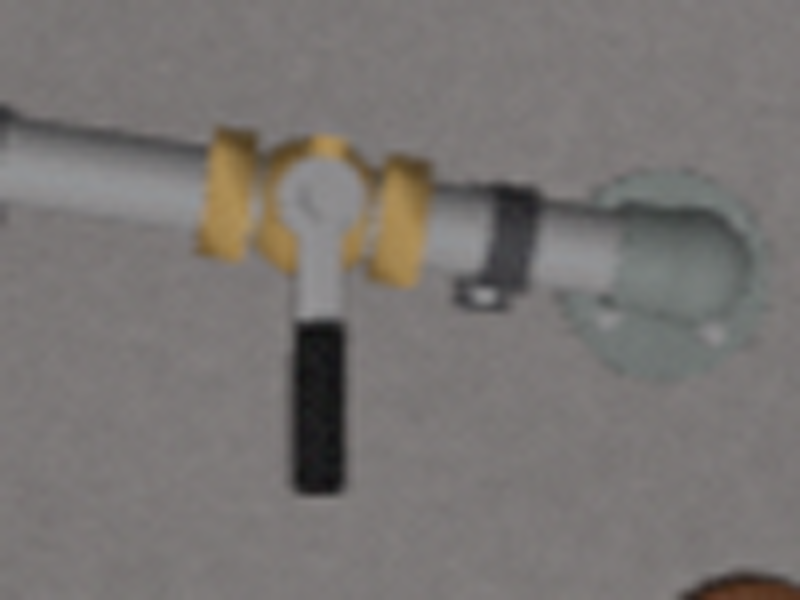

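View pics/sw.png

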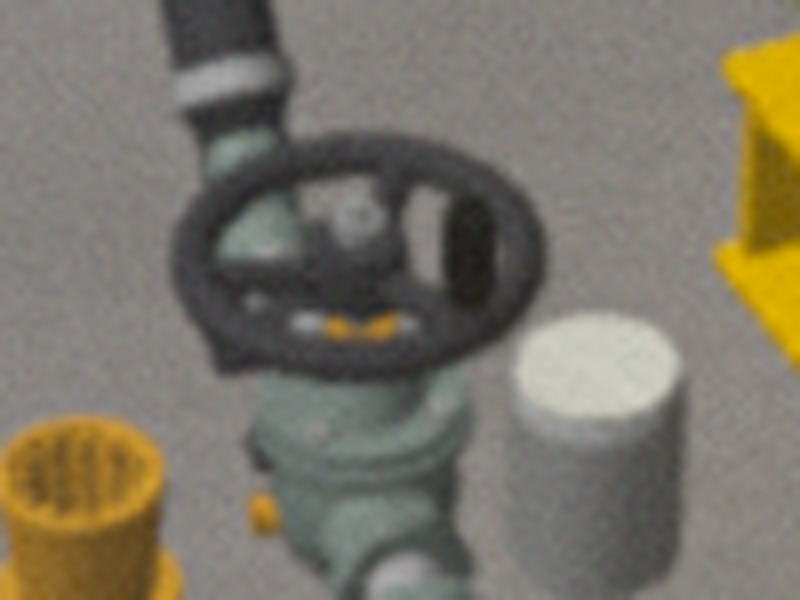

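View pics/sl.png

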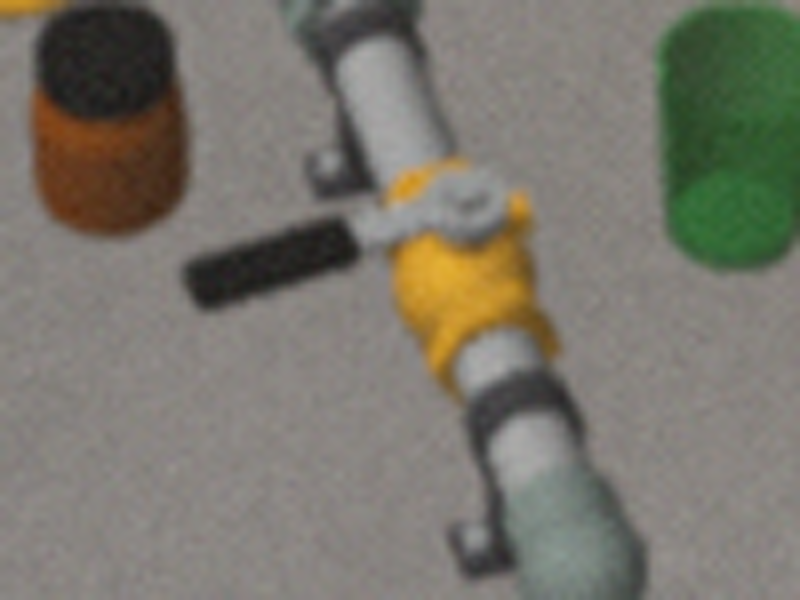

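```bash
cat > h.py <<'E'
import numpy as np, cv2
def cal(n): return np.load(f"cal_{n}0.npz")
def ray(n,uv):
    c=cal(n); d=c['R'].T@np.linalg.inv(c['K'])@np.array([*uv,1.]); o=-c['R'].T@c['t']; return o,d
def atz(n,uv,z):
    o,d=ray(n,uv); return o+d*(z-o[2])/d[2]
def tri(a,b):
    A=[];B=[]
    for n,uv in (('top',a),('side',b)):
        o,d=ray(n,uv); d/=np.linalg.norm(d); P=np.eye(3)-np.outer(d,d); A.append(P);B.append(P@o)
    return np.linalg.lstsq(np.vstack(A),np.hstack(B),rcond=None)[0]
def proj(n,X):
    c=cal(n); p=c['K']@(c['R']@np.array(X)+c['t']); return p[:2]/p[2]
E
python3 - <<'E'
from h import *
cr=lambda x0,y0,u,v:((u+.5)/8-.5+x0,(v+.5)/8-.5+y0)
np.set_printoptions(precision=4,suppress=True)
wt=cr(220,160,325,346); ws=cr(270,160,359,256)
print("wheel top",atz('top',wt,.185),"side",atz('side',ws,.185),tri(wt,ws))
ht=cr(220,160,480,272); hs=cr(270,160,470,205)
hm=cr(270,160,470,250)
print("handle top",atz('top',ht,.243),"side top",atz('side',hs,.244),"side mid",atz('side',hm,.221),tri(ht,hs))
lt=cr(310,195,322,197); ls=cr(280,240,470,203)
print("lev",atz('top',lt,.113),atz('side',ls,.113),tri(lt,ls))
gt=cr(310,195,320,408); gs=cr(280,240,270,255)
print("grip",atz('top',gt,.115),atz('side',gs,.115),tri(gt,gs))
for nm,uv,z in (('jar',(296,246),.078),('mould',(249,242),.07),('tin',(267,174),.1),('tumbler',(336,175),.09),('woodcup',(404,281),.055),('whead end',(393,335),.03)):print(nm,atz('top',uv,z))
print('burner',atz('top',(165,189),.2))
W=atz('top',wt,.185);L=atz('top',lt,.113);v=W-L;print(np.hypot(v[0],v[1]),np.arctan2(-v[0],v[1]))
E
```

```text
wheel top [0.5977 0.0722 0.185 ] side [0.598  0.0762 0.185 ] [0.5968 0.0719 0.1885]
handle top [0.6165 0.0134 0.243 ] side top [0.6197 0.0171 0.244 ] side mid [0.6205 0.0189 0.221 ] [0.6167 0.0127 0.2478]
lev [ 0.56   -0.1832  0.113 ] [ 0.5596 -0.1871  0.113 ] [ 0.5607 -0.1836  0.1092]
grip [ 0.4823 -0.1829  0.115 ] [ 0.4819 -0.1834  0.115 ] [ 0.4822 -0.1829  0.1144]
jar [ 0.48   -0.0239  0.078 ]
mould [0.4908 0.1193 0.07  ]
tin [0.6937 0.0641 0.1   ]
tumbler [ 0.6944 -0.1422  0.09  ]
woodcup [ 0.3769 -0.3541  0.055 ]
whead end [ 0.2083 -0.3253  0.03  ]
burner [0.6318 0.3341 0.2   ]
0.2581472794957009 -0.14668729132070604
```

Request:
{"name": "drive_tool", "arguments": {
  "commands": [
    {"linear": [0, 0, -0.012], "dr": [0, 0, 10], "jaw": 1},
    {"linear": [0, 0, -0.012], "dr": [0, 0, 10], "jaw": 1},
    {"linear": [0, 0, -0.012], "dr": [0, 0, 10], "jaw": 1},
    {"linear": [0, 0, -0.012], "dr": [0, 0, 10], "jaw": 1},
    {"linear": [0, 0, -0.012], "dr": [0, 0, 10], "jaw": 1},
    {"linear": [0, 0, -0.012], "dr": [0, 0, 10], "jaw": 1},
    {"linear": [0, 0, -0.012], "dr": [0, 0, 6.9], "jaw": 1},
    {"linear": [0, 0, -0.012], "dr": [0, 0, 0], "jaw": 1}
  ],
  "force": 30
}}

```text
clock: 1.15
tcp_pos: [0.264, 0.6182, 0.3246]
orientation: [2.259, 2.176, -0.015]
contact_force: [-0.8, -0.3, 0.5]
grip_width: -0.0001
```

Request:
{"name": "drive_tool", "arguments": {
  "commands": [
    {"linear": [-0.046, 0.03, 0], "dr": [0, 0, -2.2], "jaw": 1},
    {"linear": [-0.046, 0.03, 0], "dr": [0, 0, 0], "jaw": 1},
    {"linear": [-0.046, 0.03, 0], "dr": [0, 0, 0], "jaw": 1},
    {"linear": [-0.046, 0.03, 0], "dr": [0, 0, 0], "jaw": 1},
    {"linear": [-0.046, 0.03, 0], "dr": [0, 0, 0], "jaw": 1},
    {"linear": [-0.046, 0.03, 0], "dr": [0, 0, 0], "jaw": 1},
    {"linear": [-0.046, 0.03, 0], "dr": [0, 0, 0], "jaw": 1},
    {"linear": [-0.046, 0.03, 0], "dr": [0, 0, 0], "jaw": 1}
  ]
}}

```text
clock: 2.15
tcp_pos: [0.5114, 0.2471, 0.3283]
orientation: [2.177, 2.261, -0.012]
contact_force: [0.8, 0.8, -0.0]
grip_width: -0.0
```

Request:
{"name": "drive_tool", "arguments": {
  "commands": [
    {"linear": [-0.049, -0.004, 0], "dr": [0, 0, 2.0], "jaw": 1},
    {"linear": [-0.049, -0.004, 0], "dr": [0, 0, 0], "jaw": 1},
    {"linear": [-0.049, -0.004, 0], "dr": [0, 0, 0], "jaw": 1},
    {"linear": [-0.049, -0.004, 0], "dr": [0, 0, 0], "jaw": 1},
    {"linear": [-0.049, -0.004, 0], "dr": [0, 0, 0], "jaw": 1},
    {"linear": [-0.049, -0.004, 0], "dr": [0, 0, 0], "jaw": 1},
    {"linear": [-0.049, -0.004, 0], "dr": [0, 0, 0], "jaw": 1},
    {"linear": [-0.049, -0.004, 0], "dr": [0, 0, 0], "jaw": 1}
  ]
}}

```text
clock: 3.15
tcp_pos: [0.4851, -0.1597, 0.3335]
orientation: [2.191, 2.244, -0.008]
contact_force: [1.3, -0.5, -0.6]
grip_width: -0.0
```

```bash
cat > st.py <<'E'
import sys,numpy as np
from bench import monitor, viewer
from scipy.spatial.transform import Rotation as R
import cv2
np.set_printoptions(precision=4,suppress=True)
o=monitor.get_obs(); print(o['clock'],o['tcp_pos'],o['contact_force'],o['joints'])
print(R.from_rotvec(o['orientation']).as_matrix())
for n in sys.argv[2:]:
    cv2.imwrite(f"pics/{n}{sys.argv[1]}.png",viewer.grab_frame(n)[:,:,::-1])
E
python3 st.py 1 top wrist
```

```text
3.15 [ 0.4851 -0.1597  0.3335] [ 1.2868 -0.4599 -0.5724] [-0.4898  0.1186  0.7611  1.8475 -0.0801  1.2068  0.3203]
[[-0.0241  0.9997  0.0005]
 [ 0.9997  0.0241 -0.0072]
 [-0.0072  0.0003 -1.    ]]
```

View pics/wrist1.png

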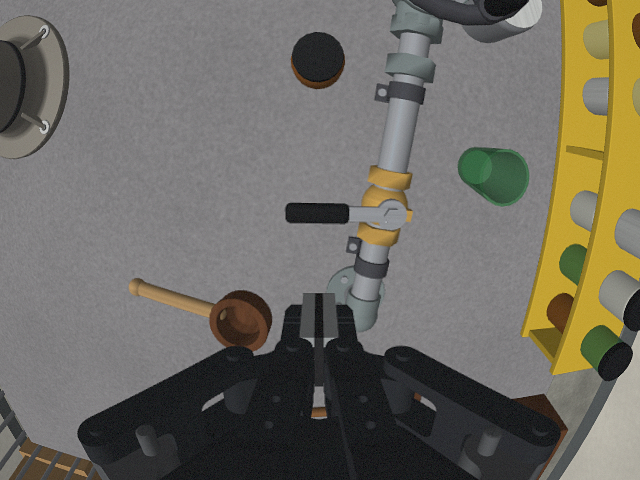

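View pics/top1.png

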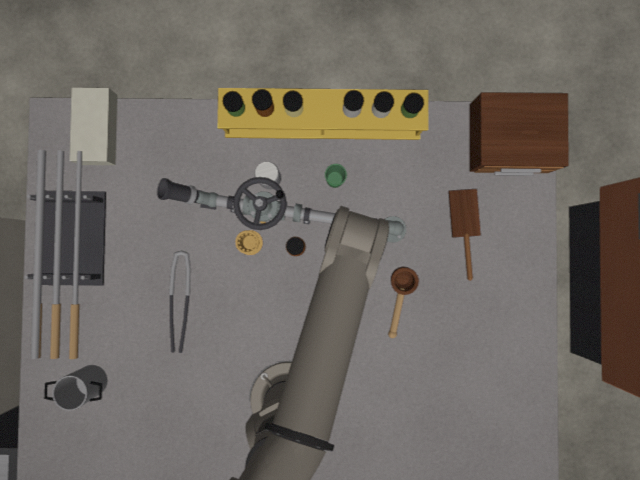

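Request:
{"name": "drive_tool", "arguments": {
  "commands": [
    {"linear": [0.019, -0.006, 0.01], "dr": [0, 0, 0], "jaw": 1},
    {"linear": [0, 0, 0.04], "dr": [0, 0, 0], "jaw": 1},
    {"linear": [0, 0, 0.045], "dr": [0, 0, 0], "jaw": 1},
    {"linear": [0, 0, 0.045], "dr": [0, 0, 0], "jaw": 1},
    {"linear": [0, 0, 0.04], "dr": [0, 0, 0], "jaw": 1},
    {"linear": [0, 0, 0.03], "dr": [0, 0, 0], "jaw": 1},
    {"linear": [0, 0, 0.01], "dr": [0, 0, 0], "jaw": 1},
    {"linear": [0, 0, 0], "dr": [0, 0, 0], "jaw": 1}
  ]
}}

```text
clock: 4.25
tcp_pos: [0.4808, -0.1434, 0.1095]
orientation: [2.176, 2.255, -0.002]
contact_force: [0.0, 0.3, -0.0]
grip_width: -0.0002
```

```bash
python3 st.py 2 side wrist; python3 -c "
import cv2
a=cv2.imread('pics/side2.png')[200:320,240:400]; cv2.imwrite('pics/side2c.png',cv2.resize(a,None,fx=5,fy=5,interpolation=2))"
```

```text
4.25 [ 0.4808 -0.1434  0.1095] [ 0.0201  0.2628 -0.0433] [-0.345   0.4145  0.6302  2.1098 -0.3615  0.717   0.5553]
[[-0.0354  0.9994  0.0047]
 [ 0.9994  0.0355 -0.0063]
 [-0.0065  0.0044 -1.    ]]
```

View pics/side2c.png

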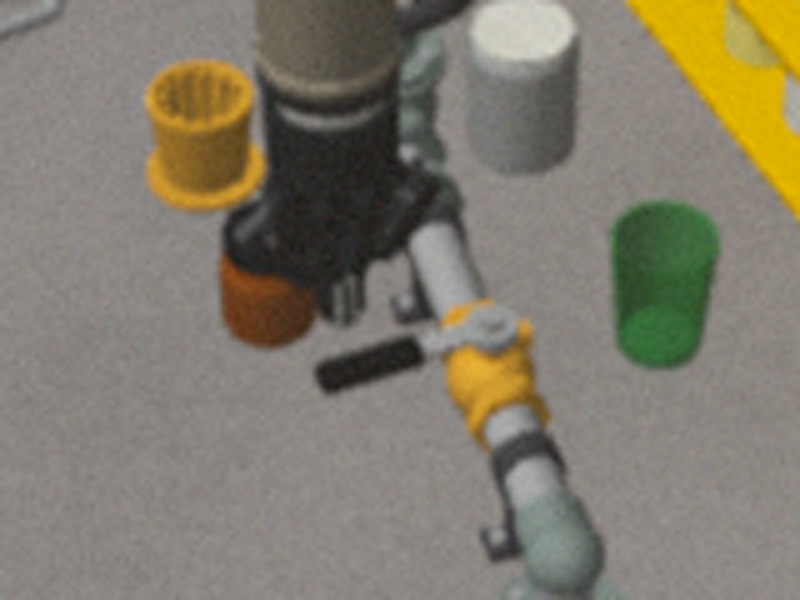

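View pics/wrist2.png

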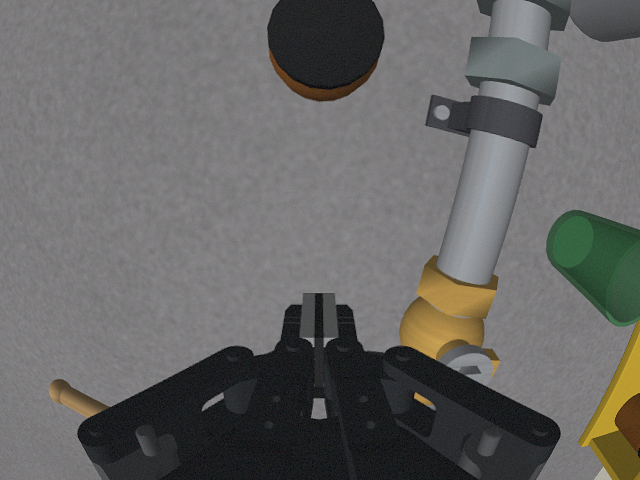

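Request:
{"name": "drive_tool", "arguments": {
  "commands": [
    {"linear": [0, 0.002, 0.006], "dr": [0, 0, 2], "jaw": 1},
    {"linear": [-0.006, 0.001, 0], "dr": [0, 0, 0], "jaw": 1},
    {"linear": [-0.006, 0, 0], "dr": [0, 0, 0], "jaw": 1},
    {"linear": [-0.006, 0, 0], "dr": [0, 0, 0], "jaw": 1},
    {"linear": [-0.006, 0, 0], "dr": [0, 0, 0], "jaw": 1}
  ]
}}

```text
clock: 4.97
tcp_pos: [0.4862, -0.1679, 0.1066]
orientation: [2.215, 2.213, 0.007]
contact_force: [-2.2, 4.8, 1.5]
grip_width: 0.0001
```

Request:
{"name": "drive_tool", "arguments": {
  "commands": [
    {"linear": [-0.008, -0.002, 0.001], "dr": [0, 0, 0], "jaw": 1},
    {"linear": [-0.008, -0.001, 0.001], "dr": [0, 0, 0], "jaw": 1},
    {"linear": [-0.009, 0.001, 0.001], "dr": [0, 0, 0], "jaw": 1},
    {"linear": [-0.009, 0.001, 0], "dr": [0, 0, 0], "jaw": 1},
    {"linear": [-0.009, 0.002, 0], "dr": [0, 0, 0], "jaw": 1}
  ]
}}

```text
clock: 5.6
tcp_pos: [0.4887, -0.2096, 0.1038]
orientation: [2.213, 2.22, 0.014]
contact_force: [0.7, 4.8, 0.4]
grip_width: 0.0003
```

Next waypoints are (.4993,-.233) and then (.522,-.251).

Request:
{"name": "drive_tool", "arguments": {
  "commands": [
    {"linear": [-0.008, 0.003, 0], "dr": [0, 0, 0], "jaw": 1},
    {"linear": [-0.008, 0.004, 0], "dr": [0, 0, 0], "jaw": 1},
    {"linear": [-0.008, 0.005, 0], "dr": [0, 0, 0], "jaw": 1},
    {"linear": [-0.006, 0.007, 0], "dr": [0, 0, 0], "jaw": 1},
    {"linear": [-0.006, 0.007, 0], "dr": [0, 0, 0], "jaw": 1}
  ]
}}

```text
clock: 6.22
tcp_pos: [0.5111, -0.2456, 0.1016]
orientation: [-2.215, -2.222, -0.01]
contact_force: [-3.0, 4.5, 1.8]
grip_width: -0.0
```

```bash
python3 st.py 3 side; python3 -c "
import cv2
a=cv2.imread('pics/side3.png')[200:320,240:400]; cv2.imwrite('pics/side3c.png',cv2.resize(a,None,fx=5,fy=5,interpolation=2))"
```

```text
6.225 [ 0.5111 -0.2456  0.1016] [-3.0425  4.5149  1.8224] [-0.1118  0.5266  0.5989  1.9575 -0.4236  0.784   0.7339]
[[-0.0032  1.      0.0017]
 [ 1.      0.0032  0.0072]
 [ 0.0072  0.0017 -1.    ]]
```

View pics/side3c.png

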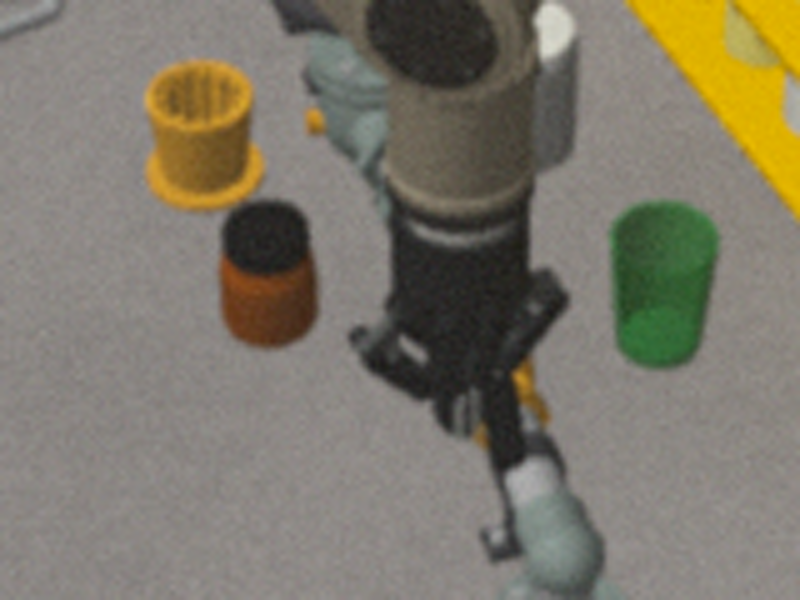

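The lever is now most of the way round, and nothing else has moved. I'll finish with a push along +x.

Request:
{"name": "drive_tool", "arguments": {
  "commands": [
    {"linear": [-0.003, 0.006, -0.001], "dr": [0, 0, 0], "jaw": 1},
    {"linear": [-0.002, 0.006, -0.001], "dr": [0, 0, 0], "jaw": 1},
    {"linear": [0, 0.003, 0], "dr": [0, 0, 0], "jaw": 1}
  ]
}}

```text
clock: 6.65
tcp_pos: [0.525, -0.2526, 0.1024]
orientation: [-2.216, -2.219, -0.004]
contact_force: [-4.7, 1.0, 0.2]
grip_width: 0.0003
```

```bash
python3 st.py 4 side; python3 -c "
import cv2
a=cv2.imread('pics/side4.png')[200:320,240:400]; cv2.imwrite('pics/side4c.png',cv2.resize(a,None,fx=5,fy=5,interpolation=2))"
```

```text
6.65 [ 0.525  -0.2526  0.1024] [-4.7178  0.9713  0.1615] [-0.1024  0.5499  0.598   1.9176 -0.4259  0.8064  0.7308]
[[-0.0014  1.     -0.0022]
 [ 1.      0.0015  0.0056]
 [ 0.0056 -0.0022 -1.    ]]
```

View pics/side4c.png

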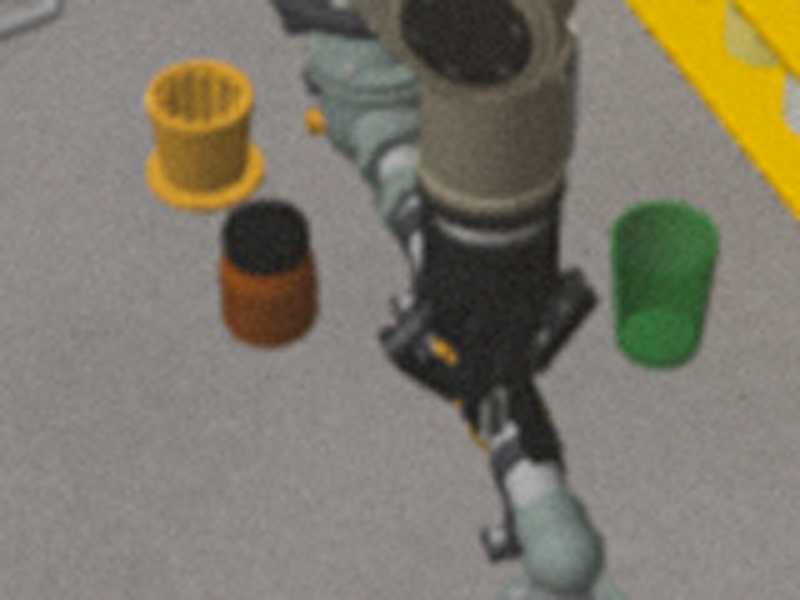

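Request:
{"name": "drive_tool", "arguments": {
  "commands": [
    {"linear": [0, -0.015, 0], "dr": [0, 0, 0], "jaw": 1},
    {"linear": [0, -0.025, 0], "dr": [0, 0, 0], "jaw": 1},
    {"linear": [0, 0, -0.05], "dr": [0, 0, 0], "jaw": 1},
    {"linear": [0, 0, -0.06], "dr": [0, 0, 0], "jaw": 1},
    {"linear": [0, 0, -0.06], "dr": [0, 0, 0], "jaw": 1},
    {"linear": [0.03, 0.01, -0.05], "dr": [0, 0, 0], "jaw": 1},
    {"linear": [0.05, 0.015, 0], "dr": [0, 0, 0], "jaw": 1},
    {"linear": [0.05, 0.015, 0], "dr": [0, 0, 0], "jaw": 1}
  ]
}}

```text
clock: 7.7
tcp_pos: [0.5237, -0.1315, 0.3349]
orientation: [2.227, 2.194, 0.023]
contact_force: [1.8, -0.2, -0.2]
grip_width: 0.0002
```

```bash
python3 st.py 5 side wrist; python3 -c "
import cv2
a=cv2.imread('pics/side5.png')[200:320,240:400]; cv2.imwrite('pics/side5c.png',cv2.resize(a,None,fx=5,fy=5,interpolation=2))"
```

```text
7.7 [ 0.5237 -0.1315  0.3349] [ 1.8283 -0.1809 -0.2279] [-0.4867  0.1709  0.7184  1.7953 -0.1246  1.1985  0.2527]
[[ 0.0149  0.9997  0.0214]
 [ 0.9999 -0.0149 -0.0009]
 [-0.0006  0.0215 -0.9998]]
```

View pics/side5c.png

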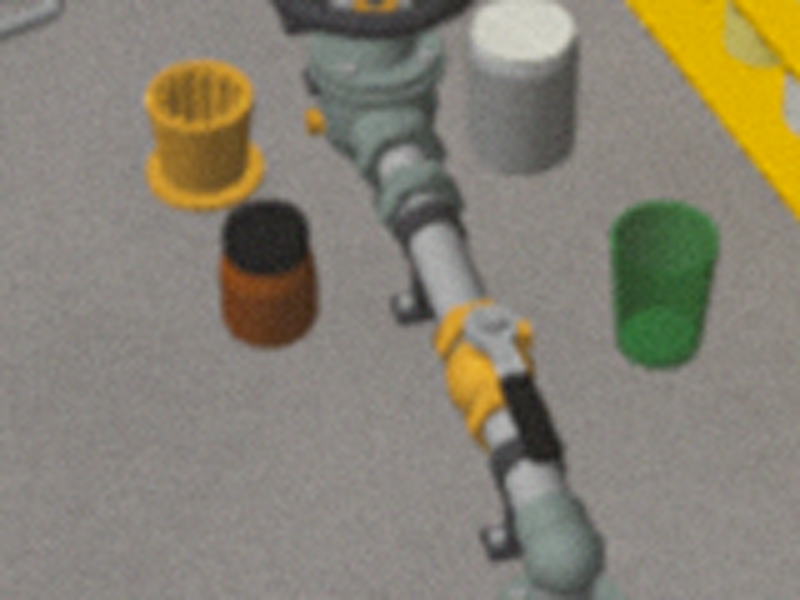

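View pics/wrist5.png

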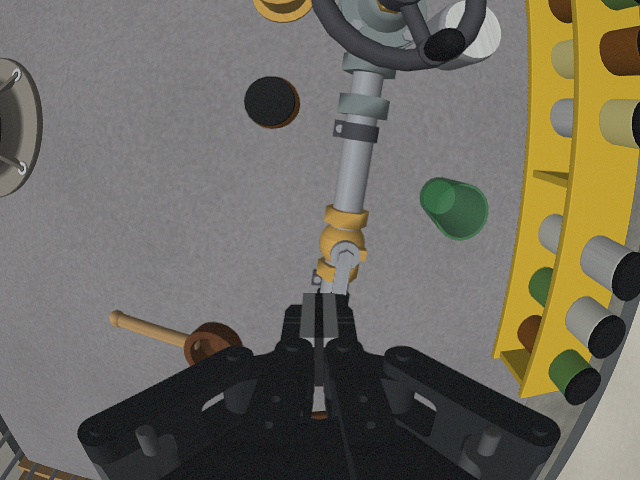

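Run:
```python
from h import *
g=atz('side',(240+531/5,200+417/5),.115);a=atz('side',(240+494/5,200+322/5),.113)
print(g,a,np.linalg.norm(g-a)); v=g-a; print(np.arctan2(v[1],v[0])+2*np.pi-np.pi+0.147)
```

```text
[ 0.54800799 -0.26511029  0.115     ] [ 0.56186341 -0.18569442  0.113     ] 0.08064026973926697
1.5450682357684167
```

Request:
{"name": "drive_tool", "arguments": {
  "commands": [
    {"linear": [0.045, 0.02, 0], "dr": [1.2, 0, 0], "jaw": 1},
    {"linear": [0.045, 0.02, 0], "dr": [0, 0, 0], "jaw": 1},
    {"linear": [0.045, 0.02, 0], "dr": [0, 0, 0], "jaw": 1},
    {"linear": [0.005, 0, 0.02], "dr": [0, 0, 0], "jaw": 1},
    {"linear": [0, 0, 0], "dr": [0, 0, 0], "jaw": 1}
  ]
}}

```text
clock: 8.43
tcp_pos: [0.5889, 0.0133, 0.3173]
orientation: [2.226, 2.208, 0.017]
contact_force: [0.6, -0.1, 0.2]
grip_width: -0.0001
```

```bash
python3 st.py 6 side wrist; python3 -c "
import cv2
a=cv2.imread('pics/side6.png')[120:270,220:420]; cv2.imwrite('pics/side6c.png',cv2.resize(a,None,fx=4,fy=4,interpolation=2))"
```

```text
8.425 [0.5889 0.0133 0.3173] [ 0.5844 -0.1269  0.2038] [-0.6291  0.29    0.6358  1.7026 -0.1864  1.1971  0.0448]
[[ 0.0083  0.9999  0.012 ]
 [ 1.     -0.0083  0.003 ]
 [ 0.0031  0.012  -0.9999]]
```

View pics/side6c.png

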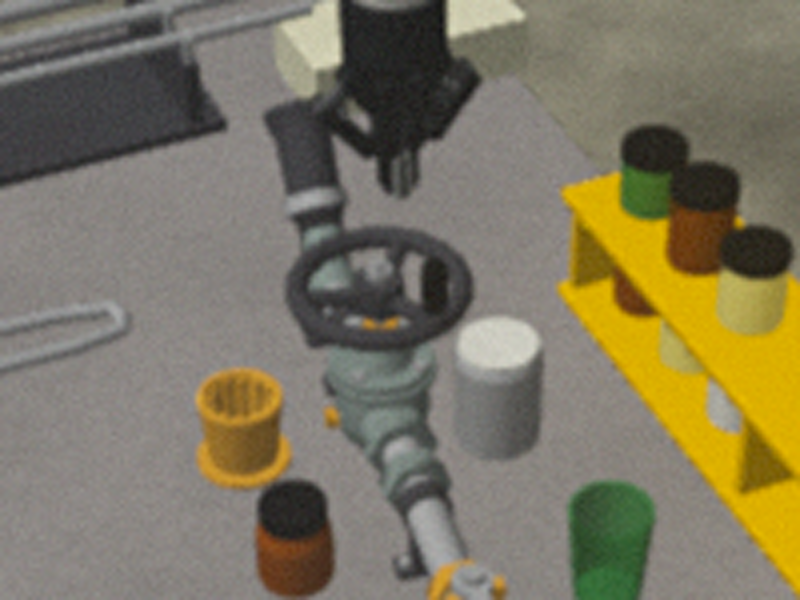

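View pics/wrist6.png

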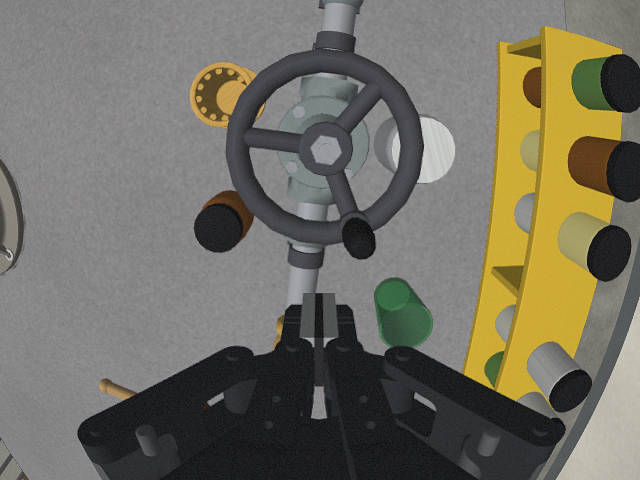

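```bash
cat >> h.py <<'E'
def wproj(c,X):
    p=np.array(c['R'])@np.array(X)+np.array(c['t']); K=c['K']; th=np.arctan2(np.hypot(p[0],p[1]),p[2]); d=p[:2]/np.hypot(p[0],p[1])
    return np.array([K[0,2],K[1,2]])+K[0,0]*th*d
def wray(c,uv):
    K=c['K'];d=(np.array(uv)-[K[0,2],K[1,2]])/K[0,0];th=np.hypot(*d);v=np.array([*(d/th*np.sin(th)),np.cos(th)]);R=np.array(c['R']);return -R.T@np.array(c['t']),R.T@v
def watz(c,uv,z):
    o,d=wray(c,uv);return o+d*(z-o[2])/d[2]
E
python3 - <<'E'
from h import *
from bench import viewer
c=viewer.calibration('wrist')
print(wproj(c,[.598,.073,.21]),wproj(c,[.618,.014,.244]),wproj(c,[.618,.014,.198]))
print(watz(c,(327,150),.21),watz(c,(325,147),.185))
print([proj('top',p) for p in ([.598,.073,.244],)])
E
```

```text
[327.88969791 149.95934082] [362.27659774 249.23325078] [354.44907856 228.24598751]
[0.59740006 0.07297688 0.21      ] [0.59686463 0.07323914 0.185     ]
[array([257.06534999, 200.20827592])]
```

Request:
{"name": "drive_tool", "arguments": {
  "commands": [
    {"linear": [0, -0.005, 0.02], "dr": [0.6, 0, 0], "jaw": 1},
    {"linear": [0, 0, 0.03], "dr": [0, 0, 0], "jaw": 1},
    {"linear": [0, 0, 0.03], "dr": [0, 0, 0], "jaw": 1},
    {"linear": [0, 0, 0.013], "dr": [0, 0, 0], "jaw": 1},
    {"linear": [0, 0, 0], "dr": [0, 0, 0], "jaw": 1}
  ]
}}

```text
clock: 9.15
tcp_pos: [0.5845, 0.0083, 0.2235]
orientation: [2.238, 2.202, 0.013]
contact_force: [-0.5, 0.5, 0.6]
grip_width: 0.0
```

```bash
python3 st.py 7 side ; python3 -c "
import cv2
a=cv2.imread('pics/side7.png')[140:240,260:390]; cv2.imwrite('pics/side7c.png',cv2.resize(a,None,fx=6,fy=6,interpolation=2))"
```

```text
9.15 [0.5845 0.0083 0.2235] [-0.5293  0.5413  0.6029] [-0.5875  0.3746  0.6056  1.8228 -0.2532  1.0137  0.103 ]
[[ 0.0163  0.9998  0.0068]
 [ 0.9999 -0.0163  0.0046]
 [ 0.0047  0.0068 -1.    ]]
```

View pics/side7c.png

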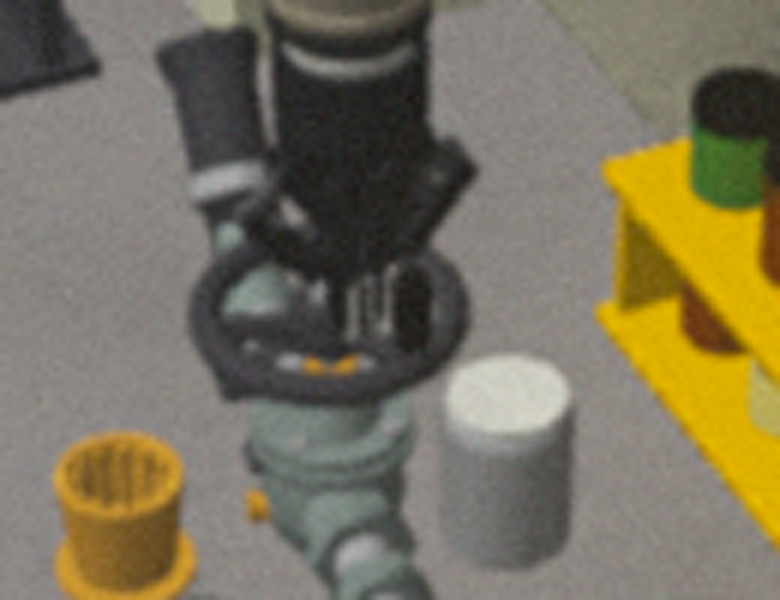

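Request:
{"name": "drive_tool", "arguments": {
  "commands": [
    {"linear": [0.002, 0.003, 0.003], "dr": [0, 0, 0], "jaw": 1},
    {"linear": [0, 0.004, 0], "dr": [0, 0, -4], "jaw": 1},
    {"linear": [0, 0.004, 0], "dr": [0, 0, -4], "jaw": 1},
    {"linear": [0, 0.004, 0], "dr": [0, 0, -4], "jaw": 1}
  ]
}}

```text
clock: 9.7
tcp_pos: [0.5992, 0.0096, 0.2234]
orientation: [1.989, 2.429, 0.011]
contact_force: [-5.6, -2.1, 0.8]
grip_width: -0.0001
```

```bash
cat > w.py <<'E'
from bench import monitor
import numpy as np
from scipy.spatial.transform import Rotation as R
o=monitor.get_obs(); p=o['tcp_pos']; M=R.from_rotvec(o['orientation']).as_matrix()
d=p[:2]-[.5975,.073]; a=np.degrees(np.arctan2(d[1],d[0])); y=np.degrees(np.arctan2(M[1,1],M[0,1]))
f=o['contact_force']; t=np.radians(a+90)
print(f"clk {o['clock']:.2f} r {np.hypot(*d)*1e3:.1f}mm alpha {a:.1f} yaw {y:.1f} yaw-tan {(y-a-90+180)%360-180:.1f} z {p[2]:.4f} Ft {f[0]*np.cos(t)+f[1]*np.sin(t):.1f} Fr {f[0]*np.cos(t-np.pi/2)+f[1]*np.sin(t-np.pi/2):.1f} Fz {f[2]:.1f} tilt {np.degrees(M[:2,2]).round(1)} toolxy-tilt {np.degrees((M.T@[0,0,-1])[:2]).round(1)} j7 {o['joints'][6]:.2f} j {o['joints'].round(2)}")
E
python3 w.py
```

```text
clk 9.70 r 63.5mm alpha -88.5 yaw 11.4 yaw-tan 9.8 z 0.2234 Ft -5.6 Fr 1.9 Fz 0.8 tilt [0.3 0.2] toolxy-tilt [-0.2 -0.4] j7 0.30 j [-0.54  0.39  0.55  1.79 -0.24  1.02  0.3 ]
```

Request:
{"name": "drive_tool", "arguments": {
  "commands": [
    {"linear": [-0.001, 0.008, 0.001], "dr": [0, 0, -7], "jaw": 1},
    {"linear": [-0.001, 0.01, 0.001], "dr": [0, 0, -9], "jaw": 1},
    {"linear": [-0.001, 0.01, 0], "dr": [0, 0, -9], "jaw": 1},
    {"linear": [-0.001, 0.01, 0], "dr": [0, 0, -9], "jaw": 1}
  ]
}}

```text
clock: 10.2
tcp_pos: [0.6308, 0.0174, 0.2232]
orientation: [-1.168, -2.911, 0.001]
contact_force: [-4.7, -4.0, -1.1]
grip_width: 0.0001
```

```bash
python3 w.py
```

```text
clk 10.20 r 64.8mm alpha -59.0 yaw 46.3 yaw-tan 15.3 z 0.2232 Ft -6.1 Fr 1.0 Fz -1.1 tilt [-0.3  0.1] toolxy-tilt [-0.3  0.2] j7 0.85 j [-0.42  0.43  0.41  1.69 -0.19  1.06  0.85]
```

Request:
{"name": "drive_tool", "arguments": {
  "commands": [
    {"linear": [0, 0.01, 0.001], "dr": [0, 0, -8], "jaw": 1},
    {"linear": [0, 0.01, 0], "dr": [0, 0, -8], "jaw": 1},
    {"linear": [0, 0.01, 0], "dr": [0, 0, -8], "jaw": 1},
    {"linear": [0, 0.01, 0], "dr": [0, 0, -8], "jaw": 1},
    {"linear": [0, 0.01, 0], "dr": [0, 0, -8], "jaw": 1}
  ]
}}

```text
clock: 10.82
tcp_pos: [0.6563, 0.0436, 0.224]
orientation: [-0.088, -3.139, 0.029]
contact_force: [3.9, -7.0, -3.3]
grip_width: -0.0001
```

```bash
python3 w.py
```

```text
clk 10.82 r 65.7mm alpha -26.5 yaw 86.8 yaw-tan 23.3 z 0.2240 Ft -4.5 Fr 6.6 Fz -3.3 tilt [-0.1 -1.1] toolxy-tilt [-0.   1.1] j7 1.44 j [-0.35  0.46  0.25  1.62 -0.1   1.08  1.44]
```

Request:
{"name": "drive_tool", "arguments": {
  "commands": [
    {"linear": [0.001, 0.01, 0.001], "dr": [-0.5, 0, -5], "jaw": 1},
    {"linear": [0.001, 0.011, 0.001], "dr": [-0.5, 0, -5], "jaw": 1},
    {"linear": [0.001, 0.011, 0], "dr": [0, 0, -5], "jaw": 1},
    {"linear": [0.001, 0.011, 0], "dr": [0, 0, -6], "jaw": 1},
    {"linear": [0.001, 0.011, 0], "dr": [0, 0, -6], "jaw": 1}
  ]
}}

```text
clock: 11.45
tcp_pos: [0.6568, 0.0794, 0.226]
orientation: [-0.643, 3.056, -0.037]
contact_force: [5.5, -4.9, -4.4]
grip_width: -0.0002
```

```bash
python3 w.py; python3 st.py 8 side wrist; python3 -c "
import cv2
a=cv2.imread('pics/side8.png')[140:240,260:390]; cv2.imwrite('pics/side8c.png',cv2.resize(a,None,fx=6,fy=6,interpolation=2))"
```

```text
clk 11.45 r 59.7mm alpha 6.1 yaw 113.8 yaw-tan 17.6 z 0.2260 Ft -5.5 Fr 4.9 Fz -4.4 tilt [ 1.3 -1.1] toolxy-tilt [0.8 1.5] j7 1.80 j [-0.33  0.45  0.14  1.62 -0.04  1.06  1.8 ]
11.45 [0.6568 0.0794 0.226 ] [ 5.4664 -4.9362 -4.4499] [-0.3257  0.4496  0.1375  1.6199 -0.0417  1.0573  1.8035]
[[-0.915  -0.4027  0.0232]
 [-0.4032  0.9149 -0.019 ]
 [-0.0135 -0.0267 -0.9996]]
```

View pics/side8c.png

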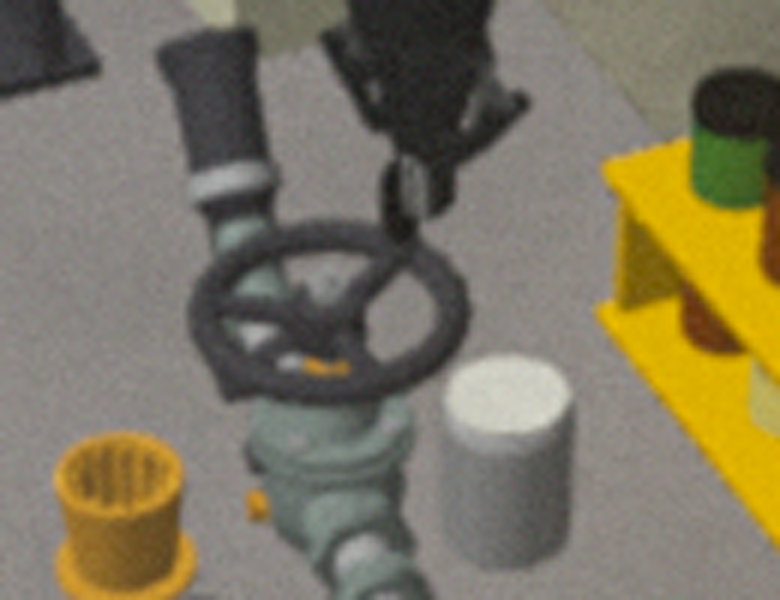

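View pics/wrist8.png

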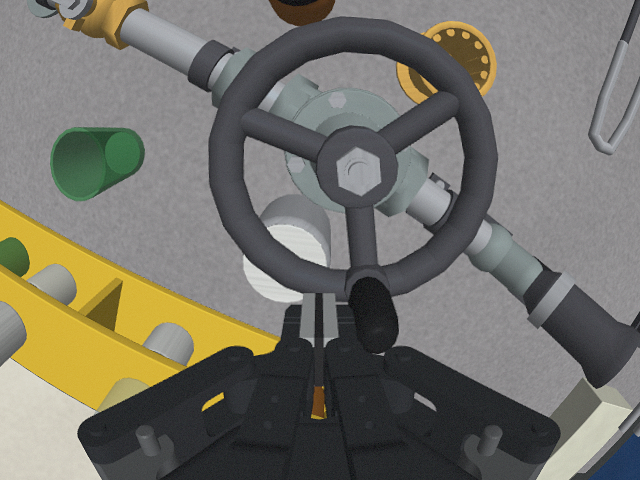

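Request:
{"name": "drive_tool", "arguments": {
  "commands": [
    {"linear": [-0.002, 0.01, 0.002], "dr": [-0.8, 0.4, -5], "jaw": 1},
    {"linear": [-0.002, 0.011, 0.002], "dr": [-0.8, 0.4, -6], "jaw": 1},
    {"linear": [-0.001, 0.011, 0.001], "dr": [-0.3, 0.2, -6], "jaw": 1},
    {"linear": [-0.001, 0.011, 0.001], "dr": [-0.3, 0.2, -6], "jaw": 1}
  ]
}}

```text
clock: 12.05
tcp_pos: [0.645, 0.1085, 0.2249]
orientation: [1.236, -2.881, 0.007]
contact_force: [3.7, -4.3, -1.1]
grip_width: -0.0
```

```bash
python3 w.py
```

```text
clk 12.05 r 59.4mm alpha 36.8 yaw 136.4 yaw-tan 9.7 z 0.2249 Ft -5.6 Fr 0.4 Fz -1.1 tilt [-0.2 -0.4] toolxy-tilt [-0.4  0.1] j7 2.13 j [-0.29  0.45  0.04  1.61 -0.01  1.08  2.13]
```

Request:
{"name": "drive_tool", "arguments": {
  "commands": [
    {"linear": [-0.001, 0.01, 0.002], "dr": [0, 0, -7], "jaw": 1},
    {"linear": [-0.001, 0.011, 0.002], "dr": [0, 0, -7], "jaw": 1},
    {"linear": [-0.001, 0.011, 0], "dr": [0, 0, -7], "jaw": 1},
    {"linear": [0, 0.011, 0], "dr": [0, 0, -6], "jaw": 1},
    {"linear": [0, 0.011, 0], "dr": [0, 0, -3], "jaw": 1}
  ]
}}

```text
clock: 12.68
tcp_pos: [0.6115, 0.1291, 0.2262]
orientation: [-1.939, 2.461, -0.034]
contact_force: [6.0, -4.6, -5.4]
grip_width: -0.0002
```

```bash
python3 w.py
```

```text
clk 12.68 r 57.8mm alpha 76.0 yaw 166.5 yaw-tan 0.5 z 0.2262 Ft -6.9 Fr -3.0 Fz -5.4 tilt [ 1.1 -0.7] toolxy-tilt [-0.4  1.3] j7 2.55 j [-0.26  0.39 -0.08  1.7   0.06  1.04  2.55]
```

Request:
{"name": "drive_tool", "arguments": {
  "commands": [
    {"linear": [0, -0.012, 0], "dr": [-0.6, 0, 0], "jaw": 1},
    {"linear": [0, -0.012, -0.02], "dr": [-0.6, 0, 5], "jaw": 1},
    {"linear": [0, 0, -0.04], "dr": [0, 0, 10], "jaw": 1},
    {"linear": [0, 0, 0], "dr": [0, 0, 10.5], "jaw": 1},
    {"linear": [0, 0, 0], "dr": [0, 0, 10.5], "jaw": 1},
    {"linear": [0, 0, 0], "dr": [0, 0, 10.5], "jaw": 1},
    {"linear": [0, 0, 0], "dr": [0, 0, 10.5], "jaw": 1},
    {"linear": [0, 0, 0], "dr": [0, 0, 10.5], "jaw": 1}
  ]
}}

```text
clock: 13.68
tcp_pos: [0.643, 0.1241, 0.2933]
orientation: [-0.193, 3.135, -0.001]
contact_force: [0.2, -0.2, 0.3]
grip_width: 0.0
```

Request:
{"name": "drive_tool", "arguments": {
  "commands": [
    {"linear": [0, 0, 0], "dr": [0, 0, 10.5], "jaw": 1},
    {"linear": [0, 0, 0], "dr": [0, 0, 10.5], "jaw": 1},
    {"linear": [0, 0, 0], "dr": [0, 0, 10.5], "jaw": 1},
    {"linear": [0, 0, 0], "dr": [0, 0, 10.5], "jaw": 1},
    {"linear": [0, 0, 0], "dr": [0, 0, 10.5], "jaw": 1},
    {"linear": [0, 0, 0], "dr": [0, 0, 10.5], "jaw": 1},
    {"linear": [0, 0, 0], "dr": [0, 0, 10.5], "jaw": 1},
    {"linear": [0, 0, 0], "dr": [0, 0, 10.5], "jaw": 1}
  ]
}}

```text
clock: 14.68
tcp_pos: [0.6513, 0.1263, 0.2981]
orientation: [1.995, 2.425, 0.009]
contact_force: [0.2, -0.6, 0.3]
grip_width: 0.0
```

```bash
python3 w.py; python3 st.py 9 side top wrist; python3 -c "
import cv2
a=cv2.imread('pics/side9.png')[140:240,260:390]; cv2.imwrite('pics/side9c.png',cv2.resize(a,None,fx=6,fy=6,interpolation=2))"
```

```text
clk 14.68 r 75.8mm alpha 44.7 yaw 11.1 yaw-tan -123.6 z 0.2981 Ft -0.6 Fr -0.3 Fz 0.3 tilt [0.3 0.2] toolxy-tilt [-0.2 -0.3] j7 0.08 j [-0.61  0.43  0.46  1.53 -0.2   1.22  0.08]
14.675 [0.6513 0.1263 0.2981] [ 0.1992 -0.6427  0.3045] [-0.6112  0.4302  0.4645  1.5341 -0.2032  1.2196  0.0799]
[[-0.1928  0.9812  0.0047]
 [ 0.9812  0.1928  0.0037]
 [ 0.0027  0.0054 -1.    ]]
```

View pics/side9c.png

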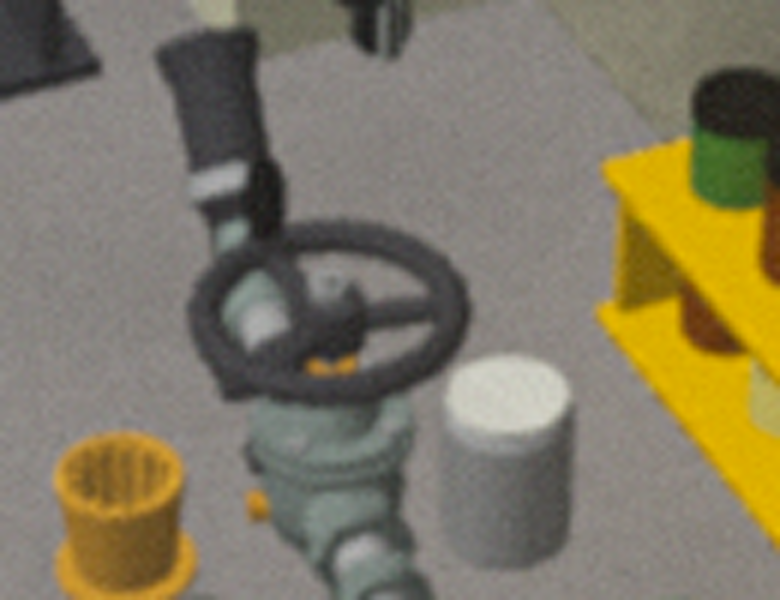

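View pics/wrist9.png

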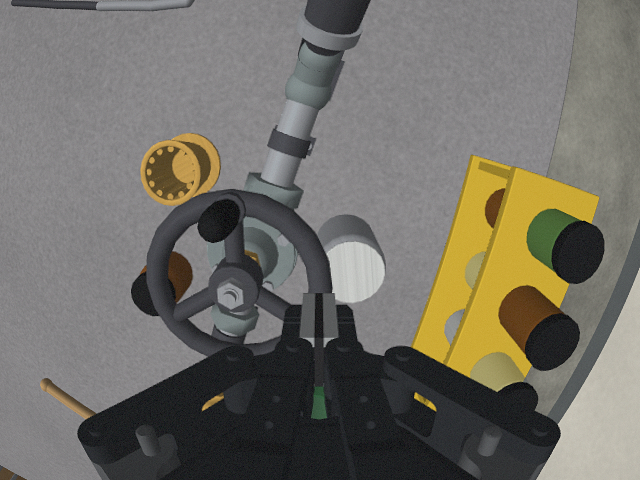

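Run:
```python
from h import *
from bench import viewer
c=viewer.calibration('wrist')
W=np.array([.5975,.073])
for p in (atz('side',(260+265/6,140+200/6),.221), watz(c,(219,220),.244)):
    d=p[:2]-W; print(p,np.hypot(*d),np.degrees(np.arctan2(d[1],d[0])))
```

```text
[0.58776379 0.13336853 0.221     ] 0.06114861166832156 99.16174386000066
[0.59095931 0.1412723  0.244     ] 0.06858489678670232 95.47240152172202
```

Request:
{"name": "drive_tool", "arguments": {
  "commands": [
    {"linear": [0, 0, 0.02], "dr": [0, 0, 10.5], "jaw": 1},
    {"linear": [0, 0, 0.02], "dr": [0, 0, 10], "jaw": 1},
    {"linear": [0, -0.01, 0.02], "dr": [0, 0, 0], "jaw": 1},
    {"linear": [0, -0.008, 0.014], "dr": [0, 0, 0], "jaw": 1},
    {"linear": [0, 0, 0], "dr": [0, 0, 0], "jaw": 1}
  ]
}}

```text
clock: 15.45
tcp_pos: [0.6358, 0.1302, 0.2233]
orientation: [2.38, 2.049, 0.013]
contact_force: [-0.4, -0.0, -0.3]
grip_width: -0.0002
```

```bash
python3 w.py
```

```text
clk 15.45 r 68.8mm alpha 56.2 yaw -8.6 yaw-tan -154.8 z 0.2233 Ft 0.4 Fr -0.3 Fz -0.3 tilt [0.4 0.3] toolxy-tilt [-0.3 -0.4] j7 -0.22 j [-0.67  0.47  0.52  1.66 -0.26  1.06 -0.22]
```

Request:
{"name": "drive_tool", "arguments": {
  "commands": [
    {"linear": [-0.002, -0.008, 0.003], "dr": [0, 0, 0], "jaw": 1},
    {"linear": [-0.002, -0.006, 0.001], "dr": [0, 0, 0], "jaw": 1},
    {"linear": [0, -0.004, 0], "dr": [0, 0, -2], "jaw": 1},
    {"linear": [0, -0.004, 0], "dr": [0, 0, -2], "jaw": 1},
    {"linear": [0, -0.004, 0], "dr": [0, 0, -2], "jaw": 1}
  ]
}}

```text
clock: 16.08
tcp_pos: [0.6103, 0.1295, 0.2216]
orientation: [2.258, 2.177, 0.021]
contact_force: [5.7, 1.1, -4.0]
grip_width: 0.0001
```

```bash
sed -i 's/(y-a-90+180)%360-180/(y-a-90+360)%360-180/; s/yaw-tan/push-tan/' w.py; python3 w.py
```

```text
clk 16.07 r 57.9mm alpha 77.3 yaw -2.1 push-tan 10.6 z 0.2216 Ft -5.3 Fr 2.3 Fz -4.0 tilt [0.7 0.4] toolxy-tilt [-0.4 -0.7] j7 -0.14 j [-0.68  0.43  0.49  1.73 -0.23  1.03 -0.14]
```

Request:
{"name": "drive_tool", "arguments": {
  "commands": [
    {"linear": [0.001, -0.009, 0], "dr": [0.4, -0.2, -7], "jaw": 1},
    {"linear": [0.001, -0.011, 0], "dr": [0.4, -0.2, -7], "jaw": 1},
    {"linear": [0.001, -0.011, 0], "dr": [0.4, 0, -7], "jaw": 1},
    {"linear": [0.001, -0.011, 0], "dr": [0.2, 0, -7], "jaw": 1}
  ]
}}

```text
clock: 16.58
tcp_pos: [0.5757, 0.1265, 0.2226]
orientation: [1.634, 2.671, -0.001]
contact_force: [8.0, 1.3, -4.6]
grip_width: -0.0004
```

```bash
python3 w.py
```

```text
clk 16.57 r 57.7mm alpha 112.2 yaw 27.1 push-tan 4.9 z 0.2226 Ft -7.9 Fr -1.8 Fz -4.6 tilt [ 0.5 -0.3] toolxy-tilt [ 0.5 -0.3] j7 0.29 j [-0.63  0.35  0.39  1.8  -0.15  1.01  0.29]
```

Request:
{"name": "drive_tool", "arguments": {
  "commands": [
    {"linear": [0.002, -0.01, 0.001], "dr": [0.3, 0.3, -9], "jaw": 1},
    {"linear": [0.002, -0.011, 0.001], "dr": [0.3, 0.3, -9], "jaw": 1},
    {"linear": [0.002, -0.011, 0], "dr": [0.3, 0, -9], "jaw": 1},
    {"linear": [0.002, -0.011, 0], "dr": [0.2, 0, -9], "jaw": 1}
  ]
}}

```text
clock: 17.08
tcp_pos: [0.5476, 0.108, 0.2239]
orientation: [0.683, 3.052, -0.002]
contact_force: [5.1, 5.3, -3.5]
grip_width: -0.0003
```

```bash
python3 w.py
```

```text
clk 17.07 r 60.9mm alpha 145.0 yaw 64.8 push-tan 9.8 z 0.2239 Ft -7.3 Fr -1.1 Fz -3.5 tilt [ 0.8 -0.3] toolxy-tilt [ 0.8 -0.1] j7 0.90 j [-0.53  0.29  0.26  1.87 -0.08  0.98  0.9 ]
```

Request:
{"name": "drive_tool", "arguments": {
  "commands": [
    {"linear": [0.001, -0.011, 0.002], "dr": [0.2, 0.4, -8], "jaw": 1},
    {"linear": [0.001, -0.011, 0.001], "dr": [0.2, 0.4, -8], "jaw": 1},
    {"linear": [0.001, -0.011, 0], "dr": [0.2, 0, -8], "jaw": 1},
    {"linear": [0.001, -0.011, 0], "dr": [0.2, 0, -8], "jaw": 1}
  ]
}}

```text
clock: 17.58
tcp_pos: [0.5361, 0.077, 0.2237]
orientation: [-0.238, 3.126, -0.001]
contact_force: [1.0, 7.1, -3.2]
grip_width: -0.0002
```

```bash
python3 w.py
```

```text
clk 17.57 r 61.5mm alpha 176.3 yaw 98.7 push-tan 12.4 z 0.2237 Ft -7.1 Fr -0.5 Fz -3.2 tilt [ 0.4 -0. ] toolxy-tilt [0.4 0.1] j7 1.51 j [-0.4   0.26  0.17  1.9  -0.05  0.98  1.51]
```

Request:
{"name": "drive_tool", "arguments": {
  "commands": [
    {"linear": [0.001, -0.011, 0.001], "dr": [0.2, 0.2, -7], "jaw": 1},
    {"linear": [0.001, -0.011, 0.001], "dr": [0.2, 0.2, -7], "jaw": 1},
    {"linear": [0.001, -0.011, 0], "dr": [0.2, 0, -7], "jaw": 1},
    {"linear": [0.001, -0.011, 0], "dr": [0.2, 0, -7], "jaw": 1}
  ]
}}

```text
clock: 18.08
tcp_pos: [0.5445, 0.0441, 0.2231]
orientation: [-1.036, 2.965, -0.007]
contact_force: [-2.7, 6.9, 0.1]
grip_width: -0.0001
```

```bash
python3 w.py
```

```text
clk 18.07 r 60.4mm alpha -151.4 yaw 128.5 push-tan 9.9 z 0.2231 Ft -7.4 Fr -0.9 Fz 0.1 tilt [ 0.1 -0.2] toolxy-tilt [-0.   0.2] j7 2.08 j [-0.28  0.27  0.11  1.88 -0.03  0.99  2.08]
```

Request:
{"name": "drive_tool", "arguments": {
  "commands": [
    {"linear": [0.001, -0.011, 0.001], "dr": [0, 0, -6], "jaw": 1},
    {"linear": [0.001, -0.011, 0], "dr": [0, 0, -6], "jaw": 1},
    {"linear": [0.001, -0.011, 0], "dr": [0, 0, -6], "jaw": 1},
    {"linear": [0.001, -0.01, 0], "dr": [0, 0, -6], "jaw": 1}
  ]
}}

```text
clock: 18.58
tcp_pos: [0.5692, 0.022, 0.2228]
orientation: [1.668, -2.661, -0.015]
contact_force: [-5.1, 5.3, 3.8]
grip_width: 0.0005
```

```bash
python3 w.py; python3 st.py 10 side; python3 -c "
import cv2
a=cv2.imread('pics/side10.png')[140:240,260:390]; cv2.imwrite('pics/side10c.png',cv2.resize(a,None,fx=6,fy=6,interpolation=2))"
```

```text
clk 18.57 r 58.3mm alpha -119.0 yaw 154.2 push-tan 3.2 z 0.2228 Ft -7.1 Fr -2.2 Fz 3.8 tilt [-0.3  0.4] toolxy-tilt [ 0.2 -0.5] j7 2.57 j [-0.18  0.32  0.04  1.82 -0.02  1.01  2.57]
18.575 [0.5692 0.022  0.2228] [-5.1237  5.3172  3.769 ] [-0.1767  0.3156  0.0412  1.8198 -0.0246  1.0114  2.5663]
[[-0.4358 -0.9    -0.0059]
 [-0.9     0.4358  0.0073]
 [-0.004   0.0085 -1.    ]]
```

View pics/side10c.png

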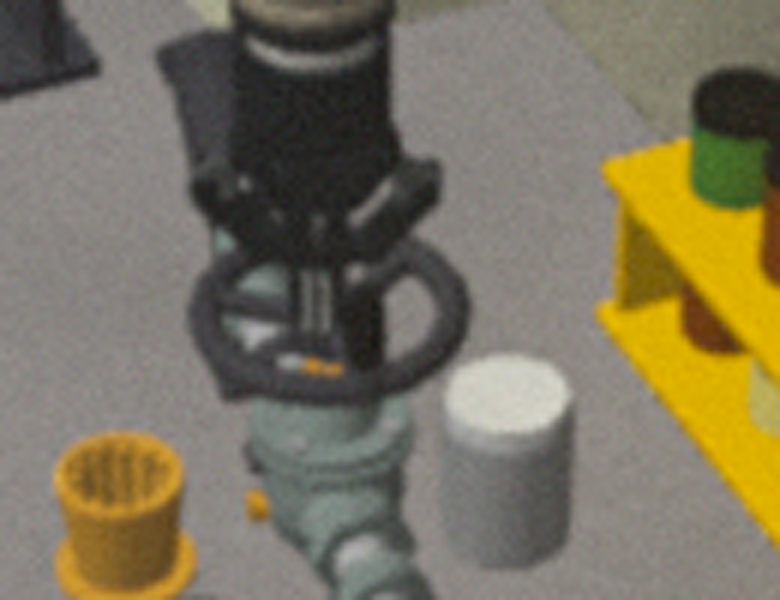

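Request:
{"name": "drive_tool", "arguments": {
  "commands": [
    {"linear": [0.001, -0.01, 0.001], "dr": [-0.3, 0, -4], "jaw": 1},
    {"linear": [0.001, -0.009, 0], "dr": [-0.3, 0, -4], "jaw": 1},
    {"linear": [0, -0.006, 0], "dr": [0, 0, -3], "jaw": 1}
  ]
}}

```text
clock: 19.0
tcp_pos: [0.5881, 0.0167, 0.222]
orientation: [1.935, -2.464, -0.046]
contact_force: [-5.8, 0.9, 5.2]
grip_width: 0.0001
```

```bash
python3 w.py; python3 st.py 11 side; python3 -c "
import cv2
a=cv2.imread('pics/side11.png')[140:240,260:390]; cv2.imwrite('pics/side11c.png',cv2.resize(a,None,fx=6,fy=6,interpolation=2))
a=cv2.imread('pics/side6.png')[140:240,260:390]; cv2.imwrite('pics/side6cc.png',cv2.resize(a,None,fx=6,fy=6,interpolation=2))"
```

```text
clk 19.00 r 57.1mm alpha -99.5 yaw 166.3 push-tan -4.2 z 0.2220 Ft -5.8 Fr 0.0 Fz 5.2 tilt [-1.4  1. ] toolxy-tilt [ 0.7 -1.6] j7 2.79 j [-0.13  0.36  0.01  1.76 -0.03  1.05  2.79]
19.0 [0.5881 0.0167 0.222 ] [-5.772   0.9495  5.1867] [-0.1271  0.357   0.0055  1.7611 -0.0261  1.0457  2.7935]
[[-0.2373 -0.9711 -0.0244]
 [-0.9714  0.2369  0.0179]
 [-0.0116  0.0279 -0.9995]]
```

View pics/side11c.png

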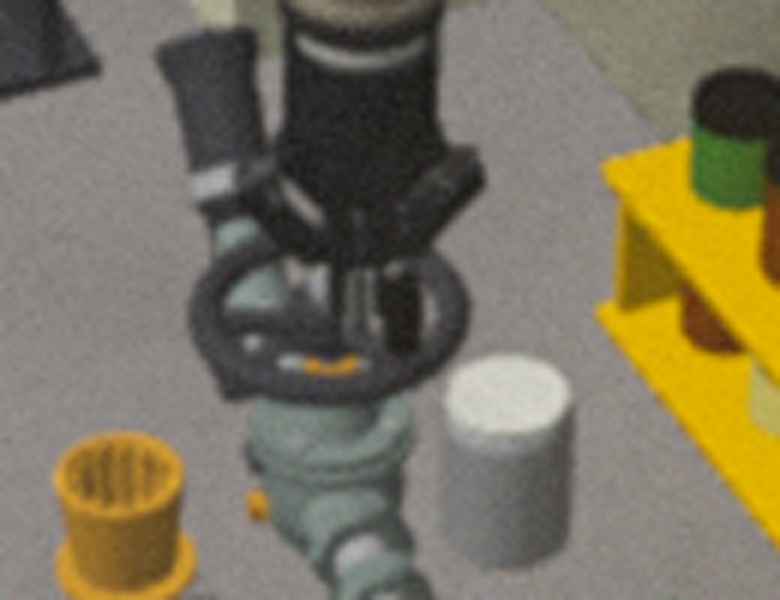

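View pics/side6cc.png

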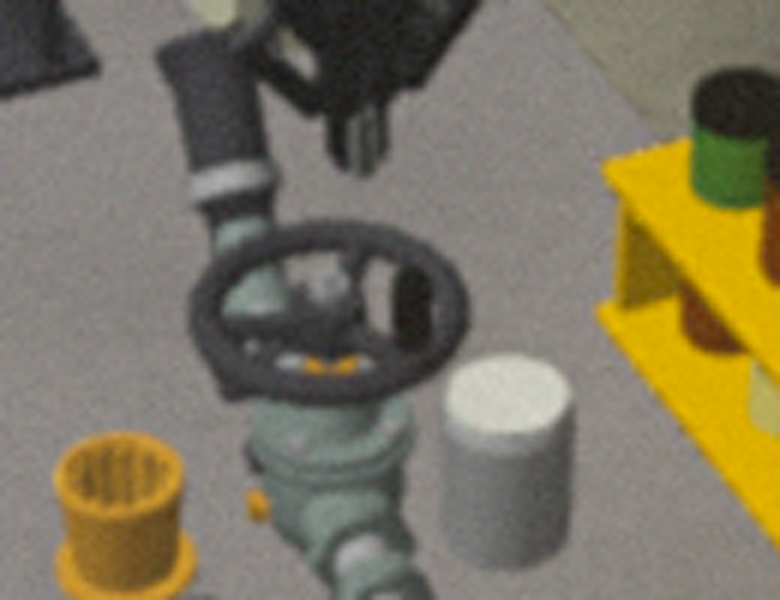

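Request:
{"name": "drive_tool", "arguments": {
  "commands": [
    {"linear": [-0.001, -0.006, 0], "dr": [0.5, 0, 0], "jaw": 1}
  ]
}}

```text
clock: 19.18
tcp_pos: [0.5929, 0.0172, 0.2219]
orientation: [1.942, -2.463, -0.039]
contact_force: [-8.4, 3.5, 4.7]
grip_width: -0.0004
```

```bash
python3 w.py; python3 st.py 12 side; python3 -c "
import cv2
a=cv2.imread('pics/side12.png')[140:240,260:390]; cv2.imwrite('pics/side12c.png',cv2.resize(a,None,fx=6,fy=6,interpolation=2))"
```

```text
clk 19.18 r 56.0mm alpha -94.7 yaw 166.5 push-tan -8.8 z 0.2219 Ft -8.6 Fr -2.8 Fz 4.7 tilt [-1.1  1. ] toolxy-tilt [ 0.7 -1.3] j7 2.80 j [-0.13  0.36  0.01  1.75 -0.02  1.04  2.8 ]
19.175 [0.5929 0.0172 0.2219] [-8.378   3.4812  4.7137] [-0.1278  0.362   0.0053  1.7539 -0.0241  1.0427  2.7958]
[[-0.2333 -0.9722 -0.019 ]
 [-0.9723  0.233   0.0167]
 [-0.0119  0.0223 -0.9997]]
```

View pics/side12c.png

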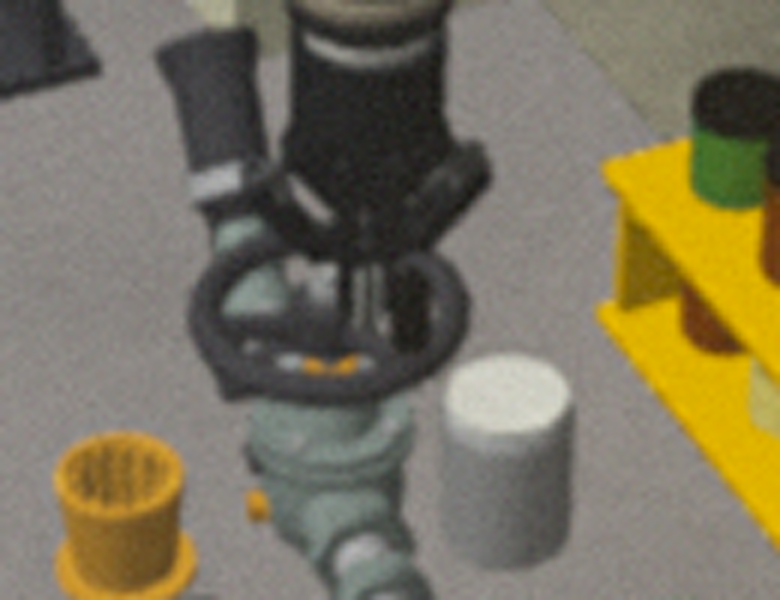

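The handle is at crop x≈410, against 412 at the start, so I'll back off and lift clear.

Request:
{"name": "drive_tool", "arguments": {
  "commands": [
    {"linear": [0, 0.008, 0], "dr": [0, 0, 0], "jaw": 1},
    {"linear": [0, 0.01, 0], "dr": [0, 0, 0], "jaw": 1},
    {"linear": [0, 0, -0.03], "dr": [0, 0, 0], "jaw": 1},
    {"linear": [0, 0, -0.05], "dr": [0, 0, 0], "jaw": 1},
    {"linear": [0, 0, -0.05], "dr": [0, 0, 0], "jaw": 1},
    {"linear": [0, 0.05, -0.02], "dr": [0, 0, 0], "jaw": 1},
    {"linear": [0, 0.05, 0], "dr": [0, 0, 0], "jaw": 1},
    {"linear": [0, 0, 0], "dr": [0, 0, 0], "jaw": 1}
  ]
}}

```text
clock: 20.23
tcp_pos: [0.4745, 0.0424, 0.3793]
orientation: [1.946, -2.462, -0.034]
contact_force: [0.6, -0.3, 0.2]
grip_width: -0.0003
```

```bash
python3 w.py; python3 st.py 13 side top; python3 -c "
import cv2
a=cv2.imread('pics/side13.png')[140:320,200:440]; cv2.imwrite('pics/side13c.png',cv2.resize(a,None,fx=3.3,fy=3.3,interpolation=2))
a=cv2.imread('pics/side13.png')[140:240,260:390]; cv2.imwrite('pics/side13cc.png',cv2.resize(a,None,fx=6,fy=6,interpolation=2))
a=cv2.imread('pics/side13.png');b=cv2.imread('pics/side0.png');d=cv2.GaussianBlur(cv2.absdiff(a,b),(5,5),0)*4;cv2.imwrite('pics/diff13.png',d)"
```

```text
clk 20.23 r 126.7mm alpha -166.0 yaw 166.6 push-tan 62.7 z 0.3793 Ft 0.4 Fr -0.5 Fz 0.2 tilt [-0.9  0.9] toolxy-tilt [ 0.7 -1.1] j7 2.70 j [-0.18  0.04 -0.03  1.79 -0.02  1.32  2.7 ]
20.225 [0.4745 0.0424 0.3793] [ 0.6205 -0.2933  0.2263] [-0.1831  0.0394 -0.0253  1.793  -0.018   1.3215  2.7045]
[[-0.2312 -0.9728 -0.0159]
 [-0.9728  0.231   0.0155]
 [-0.0114  0.019  -0.9998]]
```

View pics/side13c.png

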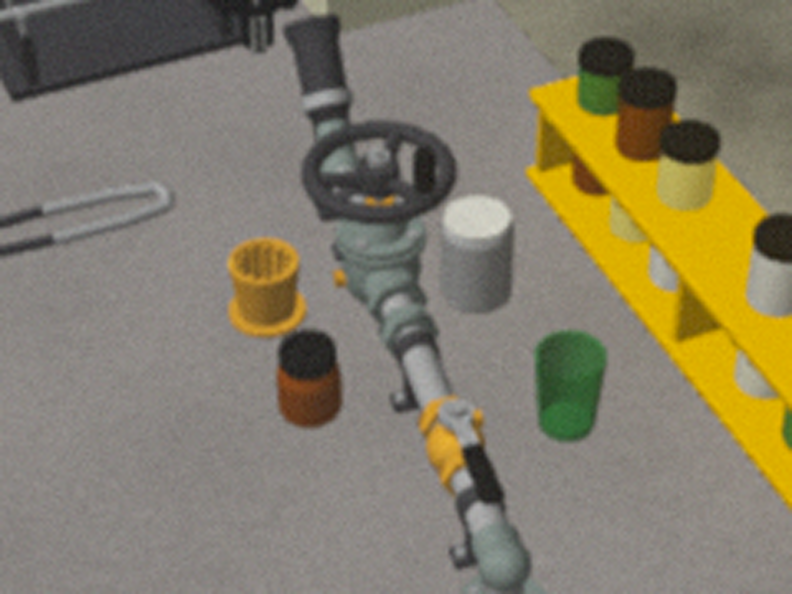

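View pics/side13cc.png

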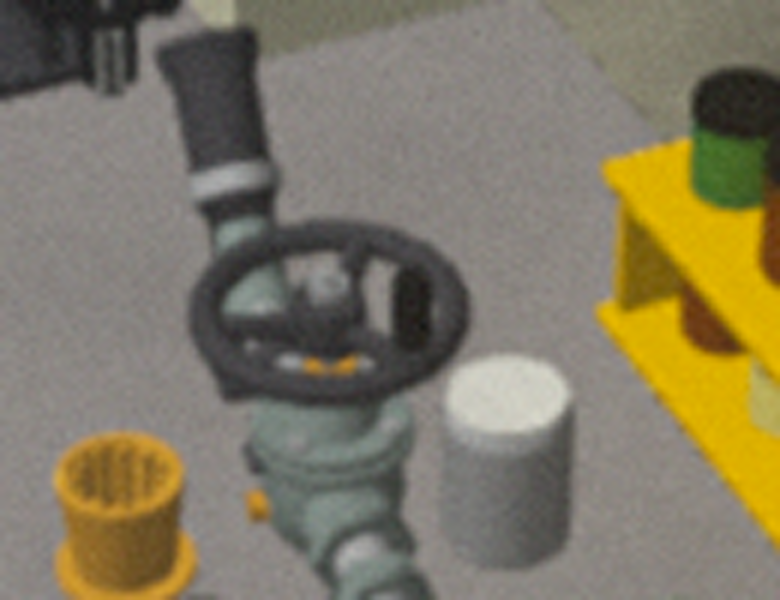

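View pics/diff13.png

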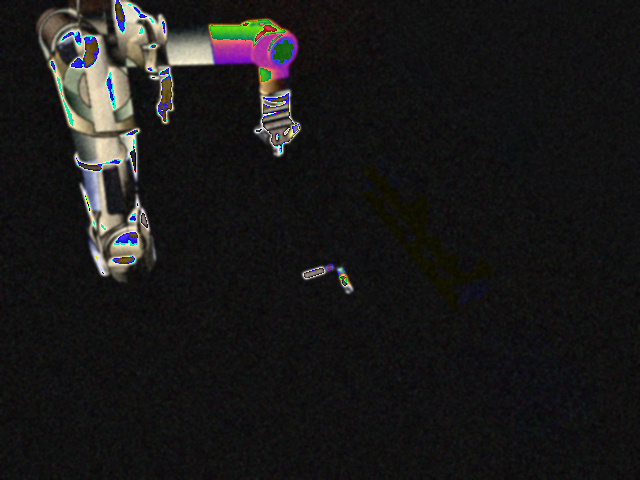

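The difference image shows only the arm and the lever changed. The handle matches its starting place, and the loose things haven't moved. The arm is clear, so I'm handing in.

```bash
python3 -c "
from bench import job
print(job.hand_in())"
```

```text
the job is handed in; nothing more can be done
None
```

The lever is open and the hand wheel has been pushed one full turn anticlockwise. The job is handed in, but it gave no verdict.

- **Lever:** I pushed it round with the closed fingertips. Measured in the side picture, it ended at about 1.54 rad; it has to be above 1.35, and exactly in line is 1.57.
- **Hand wheel:** I pushed the handle round in two stretches, lifting clear once in between to turn the wrist back. The handle is back where it stood to within about a pixel in the side view, which is roughly 1–3 mm.
- **Forces:** the readings at the end of each move stayed below about 12 N, in contact and out. I did not watch the force between those readings.
- **Loose things:** comparing the side picture from before with the one after shows only the arm and the lever changed.
- **Finish:** the arm ended clear of everything at 20.2 s, and the force reading was close to zero.

No check failed. Two position estimates disagreed by a few millimetres: side and top views by up to 5 mm, and side and wrist views by about 8 mm for the handle at mid-turn. I therefore set the handle's final position by comparing side pictures directly.

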